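# Invert a cuvette cassette into the reader and start it

### The arm

A 6-joint arm with a two-finger parallel gripper is mounted at the origin on the work surface. World frame = base frame: x ahead of the robot, y to its left, z up, the work surface at z = 0. Lengths are in mm, angles in rad, forces in N, time in s.
With the tool pointing down it reaches from about 350 to 725 mm from the base axis. Payload 4.3 kg.
Tool frame: the origin (TCP) lies at the very end of the fingers, on their centre line; the grasp point (between the pads) lies 19 mm behind it; z points along the fingers, x is the direction in which the jaws open and shut, and the axes are right-handed (so a half turn about z gives the same grasp; the last joint's range is limited). The gripper opens to 85 mm and grips with 20 to 120 N. Pads are 22 mm wide; open, the fingers measure 114 mm over their backs; the gripper's body (76 mm by 85 mm) begins 54 mm behind the grasp point. The pads swing forward as they close: fully open they stand 13 mm farther back than shut.
Start: joints at [-1.431, 0.377, 0.081, 1.274, 0, 1.46], TCP at [142.155, -557.188, 231.329] pointing down, gripper open.
Joint ranges: [-2.72, 2.72], [-0.84, 1.66], [-1.02, 1.22], [-1.77, 2.12], [-1.37, 1.28], [-3.14, 3.14]. Speed limits (rad/s): [2.57, 2.57, 3.14, 3.14, 3.14, 3.14].

### API

Orientations are given as [roll, pitch, yaw] about the fixed x, y, z axes, in that order (R = Rz(yaw) Ry(pitch) Rx(roll)).
In Python, from rig import manip gives the robot as it stands.
- The arm moves only by the tool apply_moves, never from a script. Its arguments are lists of equal length, an entry for each row: "offset": the shift along the tool's x, y, z in mm, a list of three; "delta_rot": the turn, a rotation vector about the tool's x, y, z in degrees, a list of three; "hand": the closure, from 0 (fully open) to 1 (shut). In form: {"offset": [[dx, dy, dz], ...], "delta_rot": [[ax, ay, az], ...], "hand": [hand, ...]}. A call has 1 to 20 rows; each row shifts and turns the commanded pose from where the row before left it, along the tool's axes as they then stand; what a row does not reach is not made up. A row lasts 1/8 s, in which the tool goes at most 62.5 mm and 10.7 degrees, less where a joint would pass 70% of its speed; a pose out of reach is approached as far as the arm can. A call with a gripper value outside its range is refused whole. The fingers move at their own pace and stop on an object; "force" is the grip in N (left out, the last holds). Time passes only in rows, so rows that do not move let the fingers close. It gives the time, the measured TCP pose, the force and the opening at its end, in the units of the state.
- manip.get_obs(): the state, without advancing time (a new reading comes with each control period).
- manip.camera(name): name is "side" or "top"; returns a dict with "image" (480x640x3 uint8, blue, green, red), "K" (3x3 intrinsics, pixels), "k1" (the pictures are not rectified: a ray, as slopes to the right and down, at radius r is drawn at 1 + k1 r^2 times it, then the intrinsics apply), "world_to_cam" (4x4, takes a point from world to camera coordinates). Camera axes: x right, y up, looking along -z (the intrinsics and any distortion apply to the point x, -y, -z); pixel columns grow to the right and rows downward; lengths in mm; the calibration is good to about 2 mm. A picture is of the moment at which its call begins. There is no depth.
- manip.finish_job(): hands the job in, once; it reports no verdict.
The state is a dict: "time": time; "joint_positions": joint angles; "joint_vel": joint speeds; "tau": joint torques, N m; "position": TCP position; "ee_rot": TCP orientation; "ft_force": force on the tool from outside, world axes, zero at the start; "moment": the same for the moment, N m; "grip_width": finger opening in mm.
Only numpy, scipy, OpenCV 4.12 (cv2) and the standard library are available. Lean on these libraries where they do the work, as an engineer would, in place of code of your own. Each camera call takes 0.05 s, during which the arm holds its last target. There are 200 camera calls.

### The job

Pick up the cassette with the tall cuvette block, press it block-up into the flipper's pocket until it snaps fully home, and swing the flipper by its bar all the way over onto the read nest. Then, through the window in the flipper's back, push the cassette out of the spring balls until it lies flat, block down, in the nest; leave the flipper closed over it and press the large start key until it gives. Press firmly but never hard, and leave the small key, the low-block cassette and the other things on the bench alone.

Things in the scene. Friction and masses are not known exactly. Their poses are not given: they have to be found in the camera images.
- cassette_mid (a point): Centre (half-way up, 22.5 mm) of the loose cassette, about 70 g: a grey plate 72 (its x) x 52 (y) x 5 mm lying flat, with a clear upright cuvette block 24 (x) x 18 (y) x 40 mm in the middle of its upper face. z points from plate to block (up at first). Same after a half turn about z. Grip the block across its 18 mm with the fingertips 8 mm or more above the plate, to clear the pocket.
- blank_mid (a point): Centre (half-way up, 6.5 mm) of the other cassette, a bystander to be left alone: same plate, but a block only 8 mm high. The two may lie in either of two places on the reader's flipper side.
- flipper_seat (a point): Where cassette_mid must be when home in the pocket, but for x: the dark pocket insert is clamped up to 7 mm either way along x on the flipper's rails; this is not reported: find it by touch or eye. Flipper at 0: x along the hinge, y towards the bar, z up. Pocket play 1 mm at each x end, 1.5 mm at each y side; end walls rise 9.5 mm (2 mm bevel), flared sides 8 mm above the seated plate.
- handle (a point): Middle of the flipper's steel bar, 12 mm thick, parallel to the hinge and 150 mm from its axis, 60 mm free between its side arms, 38 mm clear of the rails. Pinched across from above it turns between the fingers, so it may be followed with the tool kept upright through the whole half turn. Axes as flipper_seat's, turning with the flipper.
- hinge (a point): Middle of the hinge axis, 65 mm above the bench, fixed to the reader. x runs along the hinge, y points to the side where the flipper starts, z up. The read nest lies on the -y side, the keys at -x, -y.
- flipper (a joint): Flipper angle: 0 lying open on its stand (pocket up, as at the start), pi lying over the nest (pocket down). Stiff: it stays where it is left; about 2 to 4 N at the bar moves it. Lying over, its back is 8 mm above the hinge axis.
- nest_seat (a point): Where cassette_mid must be when block-down in the read nest, but for x, which follows from the insert: the nest leaves 9 mm play at each x end and 2 mm at each y side. 65 mm to the hinge's -y side, 31 mm above the bench, axes as hinge's. The plate rests on ledges 48.5 mm above the bench, its back at 53.5 mm, 14.5 mm lower than while held in the closed flipper.
- start_key_top (a point): Centre of the upper face of the start key, a flat 24 mm square white key on the reader's panel, 53 mm above the bench; 2 mm travel, gives at about 4 N and is down at 7 N.
- start_key (a joint): Travel of the start key, 0 at rest to 0.002 m fully down; springs back.
- menu_key (a joint): Travel of the small 13 mm square white key, 52 mm from the start key along -y; not to be pressed.
- reagent: White bottle, bystander, origin at its foot, 110 mm high.
- amber_jar: Amber jar, bystander, origin at its foot, 80 mm high.
- beaker: Clear cup, bystander, origin at its foot, 80 mm high.
- pen: Black pen lying on the bench, bystander, 130 mm long.
- mouse: Black computer mouse, bystander, 100 x 60 mm, 34 mm high.
- stapler: Stapler, bystander, 130 mm long, 45 mm high.
- reader: The whole reader with flipper and keys, about 180 x 220 mm. Axes as hinge's, origin straight below it at bench level. In each x end of the pocket a sprung ball stops the cassette's plate 13 mm above its seat; about 8 N (5 to 12) straight down snaps it past them; it is then on the pocket floor, and they hold it in upside down.
- window (a point): Nominal centre (it shifts in x with the insert) of the open window, 56 (x) x 40 (y) mm, in the pocket's 5 mm floor, on its outer (back) face; axes as flipper_seat's. Flipper closed, it is on top, 8 mm above the hinge axis, and the cassette's back 5 mm below it: shut fingers pushed down there press the cassette out past the balls (about 8 N); its back ends 19.5 mm below this point.
Things that resemble listed ones, but are neither listed nor needed, are in the scene too. What is shaped like the part that bears cassette_mid but green or red is not meant.

How it is judged:
By the outcome, as a careful person would: the job done as asked, in the order asked, and still so for the second after the job is handed in, with the robot touching nothing.
It also fails if it takes over 64 s, if anything falls off the work surface, if the arm or the gripper's body presses on something with over 40 N, if the wrist force passes 120 N, or if a joint passes its speed limit or range.

## Working session

There is one attempt and no reset: what is moved stays moved. The work goes in short steps, Python scripts to look and compute and a tool call to move; the robot and the scene stay as the last step left them, time stands still between calls to the robot, and variables do not carry over. Pictures are saved under pics/ and viewed, about 8 in all and at most 12, crops included, and the job is handed in when it is done.

Besides the shell and the picture viewer there is one more tool, called after "Request:" in YAML: its name, and indented under it one key for each argument. apply_moves: Moves the arm, as the interface text tells. Its arguments: {"type":"object","properties":{"offset":{"type":"array","items":{"type":"array","items":{"type":"number"}}},"delta_rot":{"type":"array","items":{"type":"array","items":{"type":"number"}}},"hand":{"type":"array","items":{"type":"number"}},"force":{"type":"number"}},"required":["offset","delta_rot","hand"]}

```bash
mkdir -p pics; cat > h.py <<'E'
import numpy as np, cv2
from rig import manip
def shot(n,f):
    c=manip.camera(n); cv2.imwrite(f,c["image"]); np.savez(f[:-4]+'.npz',K=c["K"],k1=c["k1"],T=c["world_to_cam"]); return c
def load(f):
    d=np.load(f[:-4]+'.npz'); return d["K"],float(d["k1"]),d["T"]
def ray(f,u,v):
    K,k1,T=load(f); p=cv2.undistortPoints(np.array([[[u,v]]],float),K,np.array([k1,0,0,0.]))[0,0]
    d=T[:3,:3].T@np.array([p[0],-p[1],-1]); o=-T[:3,:3].T@T[:3,3]; return o,d
def atz(f,u,v,z):
    o,d=ray(f,u,v); return (o+d*(z-o[2])/d[2]).round(1)
def proj(f,P):
    K,k1,T=load(f); P=np.asarray(P,float).reshape(-1,3); c=P@T[:3,:3].T+T[:3,3]; c=c*[1,-1,-1]
    return cv2.projectPoints(c,np.zeros(3),np.zeros(3),K,np.array([k1,0,0,0.]))[0][:,0].round(1)
E
python3 - <<'E'
from h import *
for n in("top","side"):
    c=shot(n,f"pics/{n}0.png"); T=c["world_to_cam"]; print(n,c["K"].round(0).tolist(),c["k1"],(-T[:3,:3].T@T[:3,3]).round(),T[:3,:3].round(2).tolist())
print(manip.get_obs())
E
```

```text
top [[447.0, 0.0, 318.0], [0.0, 447.0, 249.0], [0.0, 0.0, 1.0]] -0.10698485655852114 [ 432.   52. 1302.] [[0.01, -1.0, 0.01], [0.99, 0.01, 0.13], [-0.13, 0.01, 0.99]]
side [[547.0, 0.0, 314.0], [0.0, 547.0, 244.0], [0.0, 0.0, 1.0]] -0.037455795424093496 [ 459. -894.  900.] [[1.0, -0.09, 0.01], [0.06, 0.65, 0.76], [-0.08, -0.75, 0.65]]
{'time': 0.1, 'joint_positions': array([-1.43128966e+00,  3.77984883e-01,  7.97746840e-02,  1.27440178e+00,
       -6.19245399e-06,  1.46042806e+00]), 'joint_vel': array([ 1.98319099e-04, -8.48225339e-04,  3.08348834e-04, -9.59732123e-04,
       -4.11025178e-04, -3.22235190e-05]), 'tau': array([ 9.01777257e-04, -4.64694607e+01,  2.70581746e+01,  1.20396906e-02,
       -1.38803443e-04,  7.67682707e-06]), 'position': array([ 142.07204592, -556.57061256,  230.46311395]), 'ee_rot': array([-3.14139882e+00,  1.80528634e-03, -1.32092122e+00]), 'ft_force': array([-0.00822492, -0.53145933, -0.46594662]), 'moment': array([ 0.01887328, -0.01815013,  0.03229805]), 'grip_width': 85.01466902028176}
```

View pics/top0.png

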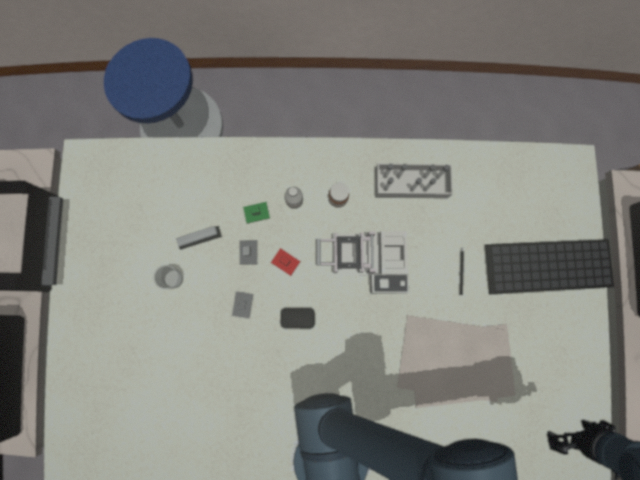

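View pics/side0.png

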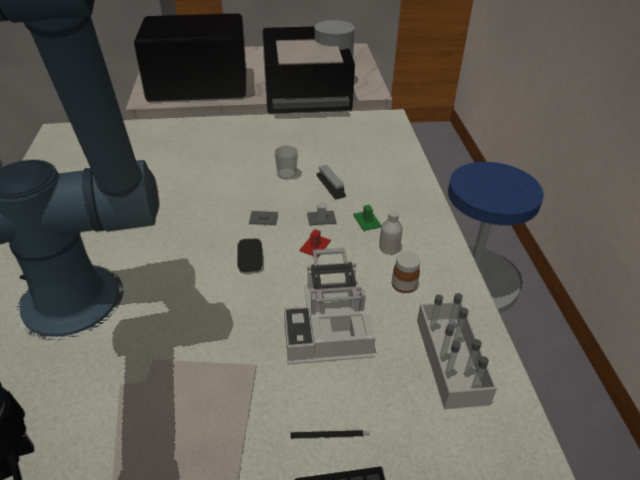

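Top view: there are grey cassettes at (248,252) and (243,305), with green at (257,212) and red at (286,262) as lookalikes. In the side view the grey one at (321,216) has a tall block and the one at (263,217) a low one, so the target should be top (248,252). I'll confirm with an enlarged crop.

```bash
python3 - <<'E'
from h import *
a=cv2.imread('pics/top0.png')[225:300,230:415]; b=cv2.imread('pics/side0.png')[195:365,240:385]
a=cv2.resize(a,None,fx=4.3,fy=4.3,interpolation=cv2.INTER_CUBIC)
cv2.imwrite('pics/c1.png',a)
b=cv2.resize(b,None,fx=3.5,fy=3.5,interpolation=cv2.INTER_CUBIC); cv2.imwrite('pics/c2.png',b)
E
```

```text
(no output)
```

View pics/c1.png

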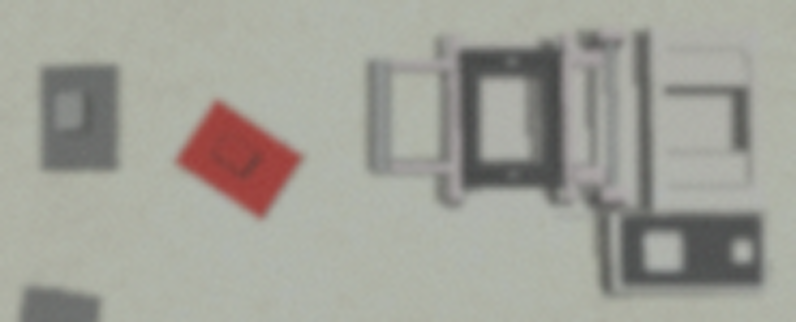

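View pics/c2.png

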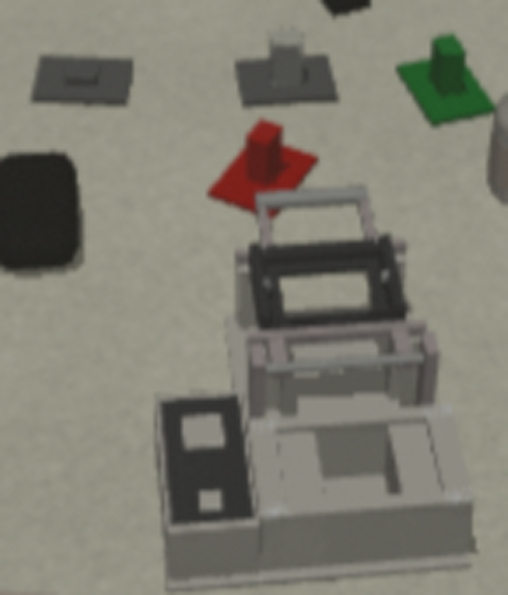

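The crops confirm it: the grey cassette at top (248,252) has the tall block, and the low one is at (243,305). The reader's hinge x runs close to world +x, with the bar at its +y end (top c1 ≈(379,116)). Next I'll measure it sub-pixel.

```bash
cat > m.py <<'E'
from h import *
def up(u0,v0,u1,v1,img,s=8):
    return cv2.resize(img[v0:v1,u0:u1],None,fx=s,fy=s,interpolation=cv2.INTER_CUBIC)
def blob(img,box,seed,lo,hi,s=8):
    g=cv2.GaussianBlur(cv2.cvtColor(up(*box,img,s),cv2.COLOR_BGR2GRAY),(5,5),0)
    m=((g>=lo)&(g<=hi)).astype(np.uint8)
    n,l,st,c=cv2.connectedComponentsWithStats(m)
    f=lambda q:(np.asarray(q)+.5)/s-.5+np.array(box[:2])
    q=((np.array(seed)-box[:2]+.5)*s-.5).astype(int); k=l[q[1],q[0]]
    if k==0: return None,g[q[1],q[0]]
    cs,_=cv2.findContours((l==k).astype(np.uint8),cv2.RETR_EXTERNAL,cv2.CHAIN_APPROX_NONE)
    r=cv2.minAreaRect(max(cs,key=len)); return f(c[k]),f(r[0]),np.array(r[1])/s,r[2],f(cv2.boxPoints(r))
E
python3 - <<'E'
from m import *
t=cv2.imread('pics/top0.png'); s=cv2.imread('pics/side0.png')
g=cv2.cvtColor(t,cv2.COLOR_BGR2GRAY); gs=cv2.cvtColor(s,cv2.COLOR_BGR2GRAY)
print(g[252,234:262],g[236:270,243],g[283,372:412]);print(g[252,312:400])
def show(nm,f,r,z):
    if r[0] is None: print(nm,'none',r);return
    print(nm,r[0].round(2),r[2].round(2),round(r[3],1),'->',atz(f,*r[0],z),[atz(f,*p,z).tolist() for p in r[4]])
T='pics/top0.png';S='pics/side0.png'
show('plate T',T,blob(t,(230,230,270,275),(243,262),0,133),5)
show('start T',T,blob(t,(366,268,416,298),(384,283.5),125,255),53)
show('menu T',T,blob(t,(366,268,416,298),(402.5,283),125,255),53)
show('insert T',T,blob(t,(325,225,365,280),(340,252),0,100),76)
show('window T',T,blob(t,(336,236,360,270),(347,252),110,255),60)
show('bar T',T,blob(t,(310,232,328,272),(318,252),0,158),70)
show('start S',S,blob(s,(284,305,316,350),(298,318),125,255),53)
show('menu S',S,blob(s,(284,305,316,350),(300,338),125,255),53)
show('insert S',S,blob(s,(300,255,365,295),(322,286),0,85),76)
show('window S',S,blob(s,(308,268,358,290),(332,278),100,255),60)
show('plate S',S,blob(s,(300,205,345,230),(312,218),0,115),5)
E
```

```text
[174 175 175 174 167 145 123 110 119 132 138 138 139 136 130 109  99 101
 106 109 107 109 120 142 162 174 176 174] [178 176 173 164 140 119 108 108 108 108 114 126 130 132 131 131 132 129
 126 115 108 108 107 108 106 108 108 113 132 157 167 170 174 175] [146 151 119  89  81  83  89 116 154 173 177 177 176 176 175 162 138 106
  86  83  82  80  80  84  82  82  85  99 131 161 174 168 148 115 108 138
 164 175 176 176]
[178 175 164 142 128 133 142 141 146 166 175 177 178 177 177 178 178 177
 176 166 142 127 134 145 133 102  78  81  89 122 158 174 177 177 177 175
 174 176 174 165 141 123 120 110  94  84  75  76 100 136 161 170 174 162
 140 127 141 161 162 152 148 155 167 175 174 163 133 104 109 139 165 173
 177 176 174 176 177 176 174 175 175 176 176 176 175 173 172 156]
plate T [248.28 252.07] [24.12 17.37] 90.0 -> [594.4 244.6   5. ] [[630.3, 272.0, 5.0], [630.6, 220.7, 5.0], [559.3, 219.1, 5.0], [559.0, 270.0, 5.0]]
start T [383.76 282.99] [9.38 9.25] 90.0 -> [ 503.4 -144.2   53. ] [[516.5, -131.1, 53.0], [516.6, -157.3, 53.0], [490.3, -156.9, 53.0], [490.2, -130.9, 53.0]]
menu T [402.2
[... 690 characters left out ...]
6, 53.0], [514.7, -135.4, 53.0], [515.3, -158.5, 53.0], [493.1, -160.6, 53.0]]
menu S [299.65 337.51] [4.38 5.25] 90.0 -> [ 504.4 -199.5   53. ] [[499.7, -193.5, 53.0], [510.1, -194.5, 53.0], [509.2, -205.5, 53.0], [498.9, -204.6, 53.0]]
insert S [332.66 275.06] [24.83 45.16] 86.3 -> [587.2 -52.6  76. ] [[540.7, -15.0, 76.0], [641.3, -14.2, 76.0], [633.0, -91.0, 76.0], [537.2, -91.3, 76.0]]
window S [332.36 278.  ] [10.34 25.39] 86.4 -> [587.9 -45.4  60. ] [[560.8, -29.3, 60.0], [617.3, -29.0, 60.0], [614.3, -61.2, 60.0], [558.9, -61.4, 60.0]]
plate S [321.18 217.05] [18.39 29.14] 86.3 -> [594.5 241.6   5. ] [[558.3, 287.2, 5.0], [638.0, 289.1, 5.0], [631.2, 209.6, 5.0], [554.8, 208.2, 5.0]]
```

Top and side agree in x to within 0.6 mm; in y they differ by a steady 3 mm, so I use the mean. That gives the cassette at about (594.5, 243, yaw≈0.3°), the pocket at (588, -44), the hinge y at about -109, and the start key at (503.7, -146).

Yaw +90° keeps joint 6 in range. In that pose tool x is world y, tool y is world x, and tool z is down.

Request:
apply_moves:
  offset:
    - [0, 0, 0]
    - [0, 0, 0]
    - [0, 0, 0]
    - [0, 0, 0]
    - [0, 0, 0]
    - [0, 0, 0]
    - [0, 0, 0]
    - [0, 0, 0]
    - [0, 0, 0]
    - [0, 0, 0]
    - [0, 0, 0]
    - [0, 0, 0]
    - [0, 0, 0]
    - [0, 0, 0]
    - [0, 0, 0]
    - [0, 0, 0]
  delta_rot:
    - [0, 0, -10.35]
    - [0, 0, -10.35]
    - [0, 0, -10.35]
    - [0, 0, -10.35]
    - [0, 0, -10.35]
    - [0, 0, -10.35]
    - [0, 0, -10.35]
    - [0, 0, -10.35]
    - [0, 0, -10.35]
    - [0, 0, -10.35]
    - [0, 0, -10.35]
    - [0, 0, -10.35]
    - [0, 0, -10.35]
    - [0, 0, -10.35]
    - [0, 0, -10.35]
    - [0, 0, -10.35]
  hand: [0, 0, 0, 0, 0, 0, 0, 0, 0, 0, 0, 0, 0, 0, 0, 0]

```text
time: 2.1
position: [142.1, -556.8, 230.8]
ee_rot: [-3.141, -0.001, 1.575]
ft_force: [-0.1, -0.1, -0.2]
grip_width: 85.5
```

Request:
apply_moves:
  offset:
    - [50, 28, 0]
    - [50, 28, 0]
    - [50, 28, 0]
    - [50, 28, 0]
    - [50, 28, 0]
    - [50, 28, 0]
    - [50, 28, 0]
    - [50, 28, 0]
    - [50, 28, 0]
    - [50, 28, 0]
    - [50, 28, 0]
    - [50, 28, 0]
    - [50, 28, 0]
    - [50, 28, 0]
    - [50, 28, 0]
    - [50, 32, 0]
  delta_rot:
    - [0, 0, 0]
    - [0, 0, 0]
    - [0, 0, 0]
    - [0, 0, 0]
    - [0, 0, 0]
    - [0, 0, 0]
    - [0, 0, 0]
    - [0, 0, 0]
    - [0, 0, 0]
    - [0, 0, 0]
    - [0, 0, 0]
    - [0, 0, 0]
    - [0, 0, 0]
    - [0, 0, 0]
    - [0, 0, 0]
    - [0, 0, 0]
  hand: [0, 0, 0, 0, 0, 0, 0, 0, 0, 0, 0, 0, 0, 0, 0, 0]

```text
time: 4.1
position: [595.7, 243.8, 230.8]
ee_rot: [-3.141, 0.001, 1.57]
ft_force: [0.8, -0.3, 0.6]
grip_width: 85.3
```

Request:
apply_moves:
  offset:
    - [0, 0, 50]
    - [0, 0, 50]
    - [0, 0, 50]
    - [0, 0, 45]
    - [0, 0, 20]
    - [0, 0, 0]
    - [0, 0, 0]
  delta_rot:
    - [0, 0, 0]
    - [0, 0, 0]
    - [0, 0, 0]
    - [0, 0, 0]
    - [0, 0, 0]
    - [0, 0, 0]
    - [0, 0, 0]
  hand: [0.4, 0.4, 0.4, 0.4, 0.4, 0.4, 0.4]

```text
time: 4.97
position: [596.0, 242.3, 17.2]
ee_rot: [3.14, -0.0, 1.569]
ft_force: [-0.2, 0.2, 0.7]
grip_width: 51.0
```

```bash
python3 - <<'E'
from m import *
shot("top","pics/top1.png");shot("side","pics/side1.png")
o=manip.get_obs();print(o['position'],o['ft_force'],o['grip_width'])
a=cv2.imread('pics/top1.png')[215:290,215:315];b=cv2.imread('pics/side1.png')[140:240,260:390]
a=cv2.resize(a,(533,400),interpolation=3);b=cv2.resize(b,(520,400),interpolation=3)
c=np.hstack([a,b]);cv2.imwrite('pics/c3.png',cv2.resize(c,(800,300)))
E
```

```text
[596.78345946 242.5001729   17.98571161] [ 0.15294008 -0.06733641  0.0350547 ] 51.30583850132877
```

View pics/c3.png

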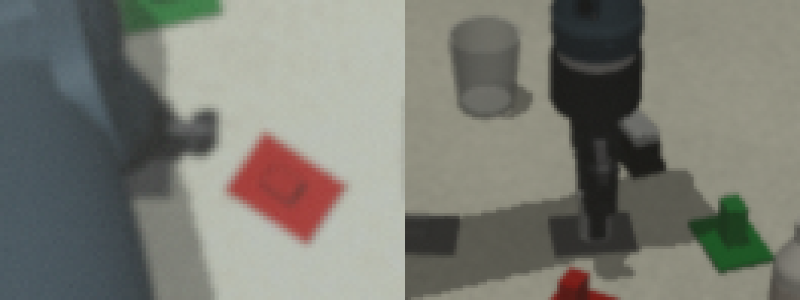

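The fingers straddle the block. In the side crop the finger is at x≈597 px and the plate spans 550–637, so I trim slightly, then grip.

Request:
apply_moves:
  offset:
    - [0, -1.5, 0.5]
    - [0, 0, 0]
    - [0, 0, 0]
    - [0, 0, 0]
    - [0, 0, 0]
    - [0, 0, 0]
  delta_rot:
    - [0, 0, 0]
    - [0, 0, 0]
    - [0, 0, 0]
    - [0, 0, 0]
    - [0, 0, 0]
    - [0, 0, 0]
  hand: [0.6, 0.9, 0.9, 0.9, 0.9, 0.9]
  force: 70

```text
time: 5.82
position: [594.5, 242.4, 16.7]
ee_rot: [3.14, -0.0, 1.569]
ft_force: [-0.3, 0.9, 6.7]
grip_width: 17.0
```

```bash
python3 - <<'E'
from m import *
for i in range(6):
    manip.camera("top") if i else None
    o=manip.get_obs();print(o['position'].round(2),o['ft_force'].round(2),o['grip_width'].round(2),o['ee_rot'].round(4))
E
```

```text
Traceback (most recent call last):
AttributeError: 'float' object has no attribute 'round'
```

Request:
apply_moves:
  offset:
    - [0, 0, -20]
    - [0, 0, -50]
    - [0, 0, -50]
    - [-40, -1, -5]
    - [-50, -1, 0]
    - [-50, -1, 0]
    - [-50, -1, 0]
    - [-50, -1, 0]
    - [-46, -1.5, 0]
    - [0, 0, 20]
    - [0, 0, 10]
    - [0, 0, 0]
    - [0, 0, 0]
  delta_rot:
    - [0, 0, 0]
    - [0, 0, 0]
    - [0, 0, 0]
    - [0, 0, 0]
    - [0, 0, 0]
    - [0, 0, 0]
    - [0, 0, 0]
    - [0, 0, 0]
    - [0, 0, 0]
    - [0, 0, 0]
    - [0, 0, 0]
    - [0, 0, 0]
    - [0, 0, 0]
  hand: [0.9, 0.9, 0.9, 0.9, 0.9, 0.9, 0.9, 0.9, 0.9, 0.9, 0.9, 0.9, 0.9]

```text
time: 7.45
position: [587.2, -43.2, 111.1]
ee_rot: [3.141, 0.0, 1.57]
ft_force: [0.2, 0.6, -0.1]
grip_width: 17.0
```

```bash
python3 - <<'E'
from m import *
for i in range(5):
    if i==1: shot("top","pics/top2.png")
    elif i==2: shot("side","pics/side2.png")
    elif i: manip.camera("top")
    o=manip.get_obs();print(np.round(o['position'],2),np.round(o['ft_force'],2),round(o['grip_width'],2),np.round(o['ee_rot'],4))
a=cv2.imread('pics/top2.png')[225:300,305:395];b=cv2.imread('pics/side2.png')[215:315,270:390]
c=np.hstack([cv2.resize(a,(398,332),interpolation=3),cv2.resize(b,(398,332),interpolation=3)]);cv2.imwrite('pics/c4.png',c)
E
```

```text
[587.17 -43.22 111.14] [ 0.2   0.64 -0.13] 17.02 [3.1413e+00 1.0000e-04 1.5704e+00]
[587.42 -43.31 111.37] [-0.21  0.01 -1.  ] 16.41 [3.1407e+00 3.0000e-04 1.5704e+00]
[587.52 -43.37 111.48] [ 1.44  0.31 -0.45] 16.78 [3.1404e+00 3.0000e-04 1.5703e+00]
[587.49 -43.47 111.46] [ 0.36 -0.01 -0.8 ] 16.85 [3.1404e+00 4.0000e-04 1.5701e+00]
[587.42 -43.57 111.4 ] [-0.57  0.25 -0.31] 16.93 [3.1405e+00 3.0000e-04 1.5699e+00]
```

View pics/c4.png

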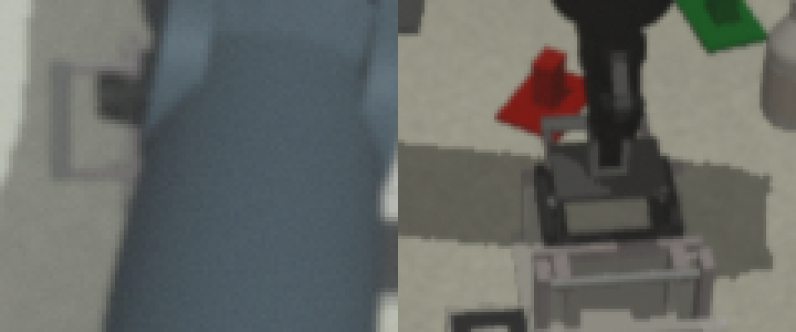

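```bash
python3 - <<'E'
from m import *
f='pics/side2.png';s=9;u0,v0=308,248
im=cv2.resize(cv2.imread(f)[v0:v0+48,u0:u0+70],None,fx=s,fy=s,interpolation=3)
im=cv2.convertScaleAbs(im,alpha=1.8,beta=0)
def rect(cx,cy,z,lx,ly,col):
    P=[[cx+a*lx/2,cy+b*ly/2,z] for a,b in((-1,-1),(1,-1),(1,1),(-1,1))]
    q=((proj(f,P)-[u0,v0]+.5)*s-.5).astype(int);cv2.polylines(im,[q.reshape(-1,1,2)],True,col,1)
rect(587.4,-43.4,99.7,72,52,(0,255,0)); rect(588,-44,62,56,40,(0,0,255)); rect(588,-44,57,56,40,(255,0,255)); rect(588,-44,76.5,92,66,(0,255,255)); 
cv2.imwrite('pics/c5.png',im)
E
```

```text
(no output)
```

View pics/c5.png

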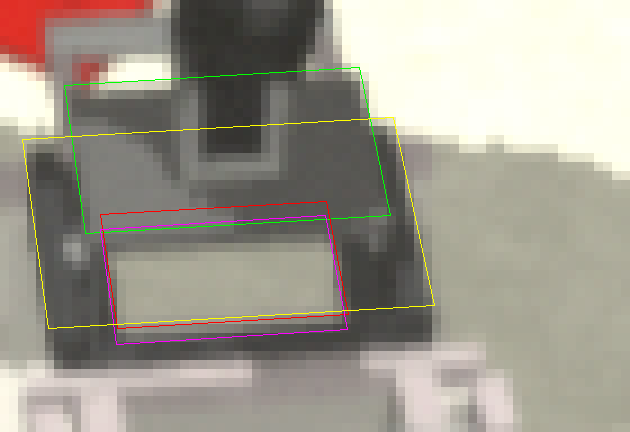

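```bash
python3 - <<'E'
from m import *
f='pics/side2.png';g=cv2.cvtColor(cv2.imread(f),cv2.COLOR_BGR2GRAY).astype(int)
for u in(318,322,326,340,344): print(u,g[254:296,u])
for v in(262,266,270): print(v,g[v,308:358])
print(proj(f,[[587.4,-43.4-26,99.7],[587.4,-43.4-26,94.7],[587.4,-43.4+26,99.7],[551.4,-43.4,99.7],[623.4,-43.4,99.7]]))
f='pics/side0.png';g=cv2.cvtColor(cv2.imread(f),cv2.COLOR_BGR2GRAY).astype(int)
for u in(332,340): print(u,g[254:296,u])
print(proj(f,[[588,-44+y,z] for y,z in((20,57),(-33,57),(-28,75),(33,76))]))
print(proj(f,[[588,-109+150,65+6],[588,-109,65]]))
E
```

```text
318 [ 68  56  72  86  73  52  50  61  69  70  71  71  70  71  71  70  70  69
  68  68  62  55  49  47  46  46  46  47  47  47  46  45  46  45  56  94
 115 114 117 121 122 121]
322 [116 145 148 121  70  49  48  49  52  63  70  71  71  71  70  71  71  71
  71  70  62  64  82  92  93  91  92  92  92  89  81  63  47  48  66  99
 109  94  84  87  91  92]
326 [105 126 133 110  59  50  50  49  49  49  49  52  55  62  69  71  70  70
  70  66  60  68  85  93  95  94  92  92  93  89  79  59  43  44  77 106
 106  88  81  82  87  88]
340 [28 31 36 46 52 53 52 52 52 49 49 50 49 49 48 48 47 49 49 50 62 81 91 91
 91 92 92 92 90 75 53 38 39 55 71 78 80 82 84 88 88 88]
344 [77 75 65 50 48 49 49 48 50 48 47 49 49 48 49 49 48 48 48 50 59 78 89 90
 88 88 88 88 85 71 47 37 40 61 76 79 82 82 85 88 88 89]
262 [ 98 101 121 124 108 120  92  69  68  69  69  68  63  60  52  50  48  48
  49  56  67  68  46  32  30  30  29  29  32  56  67  59  52  47  47  49
  50  48  48  49  50  62  65  91 124 132 134 139 145 146]
266 [81 83 79 50 37 37 42 51 56 69 70 71 71 71 71 70 71 68 55 53 68 73 68 67
 70 72 72 73 72 74 73 56 49 48 48 49 49 49 49 48 48 47 43 41 58 78 82 84
 91 95]
270 [82 83 81 51 47 49 46 41 42 63 70 70 70 71 71 71 71 71 70 70 70 63 65 54
 50 49 49 49 48 48 48 49 47 48 49 48 48 48 48 48 48 48 50 41 43 68 88 93
 93 93]
[[334.  272.5]
 [334.  274.2]
 [331.1 256. ]
 [315.9 265.1]
 [349.2 263.2]]
332 [131 149 150 149 149 151 151 150 150 129  85  55  49  46  42  46  50  50
  56 109 146 150 149 149 150 151 149 147 130 100  74  52  48  57  95 115
 102  87  94 120 138 139]
340 [146 150 150 148 147 149 150 150 146 115  62  50  48  44  41  47  51  51
  77 121 146 148 147 145 145 146 147 146 124  85  60  50  51  79 107 109
  93  89 109 131 139 138]
[[331.2 272.2]
 [334.1 289.2]
 [334.1 281.7]
 [330.7 262. ]]
[[328.  248.3]
 [336.1 297.5]]
```

In the side view the held plate matches the TCP in x. The insert centre is about 0.5 mm further in +x and 1 mm in -y. I'll shift by that and lower onto the balls while watching the force.

Request:
apply_moves:
  offset:
    - [-1, 0.6, 5]
    - [0, 0, 5]
    - [0, 0, 3]
    - [0, 0, 3]
    - [0, 0, 2]
    - [0, 0, 0]
  delta_rot:
    - [0, 0, 0]
    - [0, 0, 0]
    - [0, 0, 0]
    - [0, 0, 0]
    - [0, 0, 0]
    - [0, 0, 0]
  hand: [0.9, 0.9, 0.9, 0.9, 0.9, 0.9]

```text
time: 8.4
position: [587.4, -44.9, 92.6]
ee_rot: [-3.141, 0.0, 1.569]
ft_force: [0.9, 0.2, -1.7]
grip_width: 17.3
```

Request:
apply_moves:
  offset:
    - [0, 0, 2]
    - [0, 0, 0]
  delta_rot:
    - [0, 0, 0]
    - [0, 0, 0]
  hand: [0.9, 0.9]

```text
time: 8.65
position: [587.8, -44.9, 90.9]
ee_rot: [3.141, 0.0, 1.569]
ft_force: [0.4, -0.1, -0.4]
grip_width: 16.9
```

Request:
apply_moves:
  offset:
    - [0, 0, 2]
    - [0, 0, 0]
  delta_rot:
    - [0, 0, 0]
    - [0, 0, 0]
  hand: [0.9, 0.9]

```text
time: 8.9
position: [588.0, -45.0, 89.4]
ee_rot: [3.14, 0.0, 1.569]
ft_force: [-0.5, 0.4, 3.5]
grip_width: 17.3
```

Request:
apply_moves:
  offset:
    - [0, 0, 2]
    - [0, 0, 0]
  delta_rot:
    - [0, 0, 0]
    - [0, 0, 0]
  hand: [0.9, 0.9]

```text
time: 9.15
position: [587.3, -44.9, 86.2]
ee_rot: [-3.141, 0.0, 1.569]
ft_force: [0.4, -0.8, -1.1]
grip_width: 17.2
```

Request:
apply_moves:
  offset:
    - [0, 0, 2]
    - [0, 0, 0]
  delta_rot:
    - [0, 0, 0]
    - [0, 0, 0]
  hand: [0.9, 0.9]

```text
time: 9.4
position: [587.3, -44.8, 84.1]
ee_rot: [-3.141, -0.0, 1.569]
ft_force: [0.2, 0.6, -1.8]
grip_width: 16.8
```

Request:
apply_moves:
  offset:
    - [0, 0, 2]
    - [0, 0, 0]
  delta_rot:
    - [0, 0, 0]
    - [0, 0, 0]
  hand: [0.9, 0.9]

```text
time: 9.65
position: [587.2, -44.8, 82.1]
ee_rot: [-3.141, -0.0, 1.569]
ft_force: [2.1, -0.8, -3.3]
grip_width: 16.7
```

Request:
apply_moves:
  offset:
    - [0, 0, 2]
    - [0, 0, 0]
  delta_rot:
    - [0, 0, 0]
    - [0, 0, 0]
  hand: [0.9, 0.9]

```text
time: 9.9
position: [587.4, -44.8, 80.3]
ee_rot: [-3.141, -0.0, 1.569]
ft_force: [2.4, -0.9, -4.4]
grip_width: 16.9
```

Request:
apply_moves:
  offset:
    - [0, 0, 2]
    - [0, 0, 0]
  delta_rot:
    - [0, 0, 0]
    - [0, 0, 0]
  hand: [0.9, 0.9]

```text
time: 10.15
position: [587.3, -44.9, 78.9]
ee_rot: [-3.141, 0.0, 1.569]
ft_force: [0.9, 0.3, -0.8]
grip_width: 16.8
```

Request:
apply_moves:
  offset:
    - [0, 0, 1]
    - [0, 0, 0]
  delta_rot:
    - [0, 0, 0]
    - [0, 0, 0]
  hand: [0.9, 0.9]

```text
time: 10.4
position: [587.4, -44.9, 78.6]
ee_rot: [3.141, 0.0, 1.569]
ft_force: [-2.2, -0.3, 5.7]
grip_width: 17.0
```

Request:
apply_moves:
  offset:
    - [0, 0, 1]
    - [0, 0, 0]
    - [0, 0, 0]
    - [0, 0, -10]
    - [0, 0, -25]
    - [0, 0, -25]
    - [0, 0, 0]
  delta_rot:
    - [0, 0, 0]
    - [0, 0, 0]
    - [0, 0, 0]
    - [0, 0, 0]
    - [0, 0, 0]
    - [0, 0, 0]
    - [0, 0, 0]
  hand: [0.9, 0.55, 0.55, 0.55, 0.55, 0.55, 0.55]

```text
time: 11.28
position: [589.6, -45.3, 139.5]
ee_rot: [3.136, 0.001, 1.569]
ft_force: [0.2, 0.5, -0.6]
grip_width: 38.6
```

```bash
python3 - <<'E'
from m import *
print({k:np.round(v,2) for k,v in manip.get_obs().items() if k in('time','position','ft_force','grip_width')})
shot("side","pics/side3.png")
f='pics/side0.png';g=cv2.cvtColor(cv2.imread(f),cv2.COLOR_BGR2GRAY).astype(int)
for u in(324,329,334): print(u,g[244:260,u])
t=cv2.cvtColor(cv2.imread('pics/top0.png'),cv2.COLOR_BGR2GRAY).astype(int)
for v in(248,252,256): print(v,t[v,308:330])
for z in(60,65,70): print(z,[atz(f,329,v,z)[1] for v in(249.5,250,251.3,252.5)],[atz('pics/top0.png',u,252.5,z)[1] for u in(316.5,317,317.5,318)])
im=cv2.imread('pics/side3.png')[235:295,290:375];cv2.imwrite('pics/c6.png',cv2.convertScaleAbs(cv2.resize(im,None,fx=8,fy=8,interpolation=3),alpha=1.5))
E
```

```text
{'time': np.float64(11.28), 'position': array([589.6 , -45.25, 139.46]), 'ft_force': array([ 0.19,  0.54, -0.57]), 'grip_width': np.float64(38.64)}
324 [ 59  59  59  60  73 100 121 123 109  95 120 147 152 151 150 150]
329 [142 149 150 148 137 124 124 118 104  96 124 148 152 151 149 149]
334 [149 150 149 147 137 127 124 114  99 106 137 150 151 150 148 148]
248 [178 178 177 177 178 177 167 145 129 132 142 141 144 165 174 176 174 176
 177 176 176 177]
252 [179 177 177 177 178 175 164 142 128 133 142 141 146 166 175 177 178 177
 177 178 178 177]
256 [178 176 177 177 176 175 164 141 126 131 141 140 146 165 174 176 178 178
 177 178 178 177]
60 [np.float64(48.9), np.float64(47.2), np.float64(42.7), np.float64(38.6)] [np.float64(44.9), np.float64(43.5), np.float64(42.1), np.float64(40.7)]
65 [np.float64(43.3), np.float64(41.6), np.float64(37.1), np.float64(33.0)] [np.float64(44.9), np.float64(43.5), np.float64(42.1), np.float64(40.8)]
70 [np.float64(37.7), np.float64(36.0), np.float64(31.5), np.float64(27.5)] [np.float64(45.0), np.float64(43.6), np.float64(42.2), np.float64(40.8)]
```

View pics/c6.png

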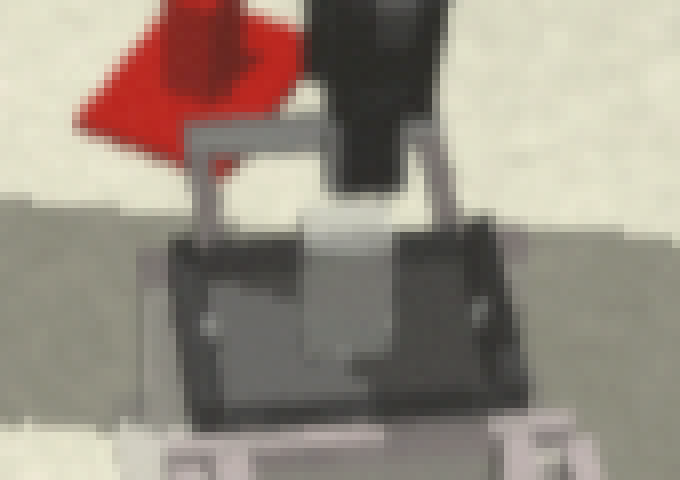

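The cassette is seated: the plate is below both balls, at crop (210,325) and (480,310), and the floor was reached at TCP z 78.6 against 78.7 expected. Triangulation puts the bar at y≈40.2, z≈65. Next I grip it.

Request:
apply_moves:
  offset:
    - [40, -0.5, 0]
    - [45.5, -0.5, 0]
    - [0, 0, 30]
    - [0, 0, 30]
    - [0, 0, 20]
    - [0, 0, 11]
    - [0, 0, 0]
  delta_rot:
    - [0, 0, 0]
    - [0, 0, 0]
    - [0, 0, 0]
    - [0, 0, 0]
    - [0, 0, 0]
    - [0, 0, 0]
    - [0, 0, 0]
  hand: [0.62, 0.62, 0.62, 0.62, 0.62, 0.62, 0.62]

```text
time: 12.2
position: [585.5, 40.6, 44.6]
ee_rot: [-3.139, 0.0, 1.569]
ft_force: [-0.5, 0.3, 0.5]
grip_width: 32.4
```

Request:
apply_moves:
  offset:
    - [0, 0, 0]
    - [0, 0, 0]
    - [0, 0, 0]
    - [0, 0, 0]
  delta_rot:
    - [0, 0, 0]
    - [0, 0, 0]
    - [0, 0, 0]
    - [0, 0, 0]
  hand: [0.8, 0.95, 0.95, 0.95]
  force: 30

```text
time: 12.7
position: [587.5, 40.1, 46.7]
ee_rot: [3.14, 0.001, 1.569]
ft_force: [-0.2, -2.8, 3.7]
grip_width: 10.7
```

```bash
python3 -c "
import numpy as np
t=np.radians(np.arange(0,181,6));y=150*np.cos(t);z=150*np.sin(t)
y=np.round(y,1);z=np.round(z,1)
print([[round(a,1),0,round(-b,1)] for a,b in zip(np.diff(y),np.diff(z))])"
```

```text
[[np.float64(-0.8), 0, np.float64(-15.7)], [np.float64(-2.5), 0, np.float64(-15.5)], [np.float64(-4.0), 0, np.float64(-15.2)], [np.float64(-5.7), 0, np.float64(-14.6)], [np.float64(-7.1), 0, np.float64(-14.0)], [np.float64(-8.5), 0, np.float64(-13.2)], [np.float64(-9.9), 0, np.float64(-12.2)], [np.float64(-11.1), 0, np.float64(-11.1)], [np.float64(-12.2), 0, np.float64(-9.9)], [np.float64(-13.2), 0, np.float64(-8.5)], [np.float64(-14.0), 0, np.float64(-7.1)], [np.float64(-14.6), 0, np.float64(-5.7)], [np.float64(-15.2), 0, np.float64(-4.0)], [np.float64(-15.5), 0, np.float64(-2.5)], [np.float64(-15.7), 0, np.float64(-0.8)], [np.float64(-15.7), 0, np.float64(0.8)], [np.float64(-15.5), 0, np.float64(2.5)], [np.float64(-15.2), 0, np.float64(4.0)], [np.float64(-14.6), 0, np.float64(5.7)], [np.float64(-14.0), 0, np.float64(7.1)], [np.float64(-13.2), 0, np.float64(8.5)], [np.float64(-12.2), 0, np.float64(9.9)], [np.float64(-11.1), 0, np.float64(11.1)], [np.float64(-9.9), 0, np.float64(12.2)], [np.float64(-8.5), 0, np.float64(13.2)], [np.float64(-7.1), 0, np.float64(14.0)], [np.float64(-5.7), 0, np.float64(14.6)], [np.float64(-4.0), 0, np.float64(15.2)], [np.float64(-2.5), 0, np.float64(15.5)], [np.float64(-0.8), 0, np.float64(15.7)]]
```

Request:
apply_moves:
  offset:
    - [-0.8, 0, -15.7]
    - [-2.5, 0, -15.5]
    - [-4, 0, -15.2]
    - [-5.7, 0, -14.6]
    - [-7.1, 0, -14]
    - [0, 0, 0]
  delta_rot:
    - [0, 0, 0]
    - [0, 0, 0]
    - [0, 0, 0]
    - [0, 0, 0]
    - [0, 0, 0]
    - [0, 0, 0]
  hand: [0.95, 0.95, 0.95, 0.95, 0.95, 0.95]

```text
time: 13.45
position: [587.7, 21.1, 122.7]
ee_rot: [3.139, -0.002, 1.569]
ft_force: [3.1, 2.9, 1.8]
grip_width: 11.1
```

Request:
apply_moves:
  offset:
    - [-8.5, 0, -13.2]
    - [-9.9, 0, -12.2]
    - [-11.1, 0, -11.1]
    - [-12.2, 0, -9.9]
    - [-13.2, 0, -8.5]
    - [-14, 0, -7.1]
    - [-14.6, 0, -5.7]
    - [-15.2, 0, -4]
    - [-15.5, 0, -2.5]
    - [-15.7, 0, -0.8]
    - [0, 0, 0]
  delta_rot:
    - [0, 0, 0]
    - [0, 0, 0]
    - [0, 0, 0]
    - [0, 0, 0]
    - [0, 0, 0]
    - [0, 0, 0]
    - [0, 0, 0]
    - [0, 0, 0]
    - [0, 0, 0]
    - [0, 0, 0]
    - [0, 0, 0]
  hand: [0.95, 0.95, 0.95, 0.95, 0.95, 0.95, 0.95, 0.95, 0.95, 0.95, 0.95]

```text
time: 14.82
position: [589.1, -110.3, 198.9]
ee_rot: [3.134, 0.001, 1.569]
ft_force: [4.3, -0.9, 9.6]
grip_width: 10.7
```

Request:
apply_moves:
  offset:
    - [-15.7, 0, 0.8]
    - [-15.5, 0, 2.5]
    - [-15.2, 0, 4]
    - [-14.6, 0, 5.7]
    - [-14, 0, 7.1]
    - [-13.2, 0, 8.5]
    - [-12.2, 0, 9.9]
    - [-11.1, 0, 11.1]
    - [-9.9, 0, 12.2]
    - [-8.5, 0, 13.2]
    - [0, 0, 0]
  delta_rot:
    - [0, 0, 0]
    - [0, 0, 0]
    - [0, 0, 0]
    - [0, 0, 0]
    - [0, 0, 0]
    - [0, 0, 0]
    - [0, 0, 0]
    - [0, 0, 0]
    - [0, 0, 0]
    - [0, 0, 0]
    - [0, 0, 0]
  hand: [0.95, 0.95, 0.95, 0.95, 0.95, 0.95, 0.95, 0.95, 0.95, 0.95, 0.95]

```text
time: 16.2
position: [589.1, -239.6, 120.7]
ee_rot: [3.136, -0.0, 1.57]
ft_force: [10.2, -0.7, -3.0]
grip_width: 10.8
```

Request:
apply_moves:
  offset:
    - [-7.1, 0, 14]
    - [-5.7, 0, 14.6]
    - [-4, 0, 15.2]
    - [-2, 0, 13]
    - [-0.8, 0, 8]
    - [0, 0, 0]
  delta_rot:
    - [0, 0, 0]
    - [0, 0, 0]
    - [0, 0, 0]
    - [0, 0, 0]
    - [0, 0, 0]
    - [0, 0, 0]
  hand: [0.95, 0.95, 0.95, 0.95, 0.95, 0.95]

```text
time: 16.95
position: [589.0, -259.4, 56.4]
ee_rot: [3.136, 0.001, 1.57]
ft_force: [8.5, -1.5, -3.1]
grip_width: 10.7
```

Request:
apply_moves:
  offset:
    - [0, 1, 4]
    - [0, 0.5, 4]
    - [0, 0, 0]
  delta_rot:
    - [0, 0, 0]
    - [0, 0, 0]
    - [0, 0, 0]
  hand: [0.95, 0.95, 0.95]

```text
time: 17.32
position: [589.0, -259.8, 48.3]
ee_rot: [3.139, 0.002, 1.569]
ft_force: [5.4, -4.0, -1.5]
grip_width: 10.8
```

Request:
apply_moves:
  offset:
    - [0, 0, 2]
    - [0, 0, 0]
  delta_rot:
    - [0, 0, 0]
    - [0, 0, 0]
  hand: [0.95, 0.95]

```text
time: 17.58
position: [589.0, -259.9, 46.6]
ee_rot: [3.139, 0.002, 1.569]
ft_force: [4.8, -3.2, 0.5]
grip_width: 10.7
```

Request:
apply_moves:
  offset:
    - [0, 0, 1.5]
    - [0, 0, 0]
  delta_rot:
    - [0, 0, 0]
    - [0, 0, 0]
  hand: [0.95, 0.95]

```text
time: 17.82
position: [589.0, -260.0, 45.1]
ee_rot: [3.139, 0.002, 1.569]
ft_force: [4.8, -3.3, 1.5]
grip_width: 10.9
```

Request:
apply_moves:
  offset:
    - [0, 0.5, 1.5]
    - [0, 0, 0]
  delta_rot:
    - [0, 0, 0]
    - [0, 0, 0]
  hand: [0.95, 0.95]

```text
time: 18.08
position: [589.1, -259.9, 43.5]
ee_rot: [3.14, 0.002, 1.569]
ft_force: [4.8, -4.4, 0.8]
grip_width: 10.8
```

Request:
apply_moves:
  offset:
    - [0, 0, 1.5]
    - [0, 0, 0]
  delta_rot:
    - [0, 0, 0]
    - [0, 0, 0]
  hand: [0.95, 0.95]

```text
time: 18.32
position: [589.1, -259.9, 42.9]
ee_rot: [3.14, 0.002, 1.569]
ft_force: [1.0, -3.4, 6.9]
grip_width: 10.7
```

```bash
python3 - <<'E'
from m import *
o=manip.get_obs();print(np.round(o['position'],1),np.round(o['ft_force'],1))
shot("side","pics/side4.png")
im=cv2.imread('pics/side4.png')[250:370,265:395];cv2.imwrite('pics/c7.png',cv2.convertScaleAbs(cv2.resize(im,None,fx=5,fy=5,interpolation=3),alpha=1.5))
E
```

```text
[ 589.1 -259.9   42.9] [ 1.  -3.4  6.9]
```

View pics/c7.png

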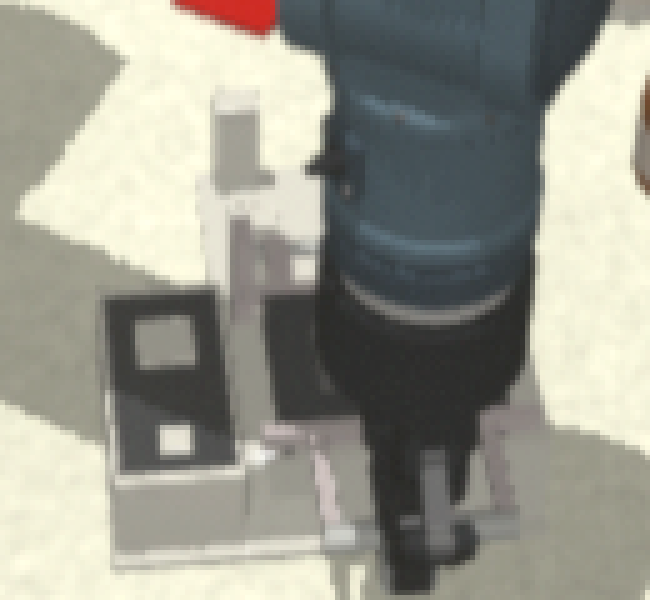

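The flipper lies over the nest, with the bar at crop (425,530). One more gentle push will confirm the stop; then I release.

Request:
apply_moves:
  offset:
    - [0, 0, 1.2]
    - [0, 0, 0]
  delta_rot:
    - [0, 0, 0]
    - [0, 0, 0]
  hand: [0.95, 0.95]

```text
time: 18.62
position: [589.1, -260.0, 42.8]
ee_rot: [3.139, 0.003, 1.569]
ft_force: [0.2, -1.4, 12.4]
grip_width: 11.0
```

Request:
apply_moves:
  offset:
    - [0, 0, -1.2]
    - [0, 0, 0]
    - [0, 0, 0]
    - [0, 0, -20]
    - [0, 0, -30]
    - [0, 0, -40]
    - [0, 0, 0]
  delta_rot:
    - [0, 0, 0]
    - [0, 0, 0]
    - [0, 0, 0]
    - [0, 0, 0]
    - [0, 0, 0]
    - [0, 0, 0]
    - [0, 0, 0]
  hand: [0.95, 0.65, 0.65, 0.65, 0.65, 0.65, 0.65]

```text
time: 19.5
position: [589.6, -259.5, 134.4]
ee_rot: [3.138, 0.002, 1.569]
ft_force: [-0.2, 0.7, 0.2]
grip_width: 29.8
```

Request:
apply_moves:
  offset:
    - [40, 0, 0]
    - [44.6, -0.5, 0]
    - [0, 0, 30]
    - [0, 0, 20]
    - [0, 0, 0]
    - [0, 0, 0]
  delta_rot:
    - [0, 0, 0]
    - [0, 0, 0]
    - [0, 0, 0]
    - [0, 0, 0]
    - [0, 0, 0]
    - [0, 0, 0]
  hand: [1, 1, 1, 1, 1, 1]

```text
time: 20.25
position: [587.4, -174.2, 81.3]
ee_rot: [-3.141, -0.0, 1.569]
ft_force: [1.1, 0.3, -0.3]
grip_width: -0.1
```

Request:
apply_moves:
  offset:
    - [0, 0, 6]
    - [0, 0, 4]
    - [0, 0, 0]
  delta_rot:
    - [0, 0, 0]
    - [0, 0, 0]
    - [0, 0, 0]
  hand: [1, 1, 1]

```text
time: 20.62
position: [587.6, -174.3, 71.3]
ee_rot: [-3.141, -0.0, 1.569]
ft_force: [-0.2, 0.5, -0.3]
grip_width: -0.3
```

Request:
apply_moves:
  offset:
    - [0, 0, 3]
    - [0, 0, 0]
  delta_rot:
    - [0, 0, 0]
    - [0, 0, 0]
  hand: [1, 1]

```text
time: 20.88
position: [587.7, -174.2, 68.3]
ee_rot: [-3.141, -0.0, 1.569]
ft_force: [-0.1, 0.5, -1.0]
grip_width: -0.2
```

In the window, below its 73 mm top face and touching nothing so far. I keep pushing.

Request:
apply_moves:
  offset:
    - [0, 0, 2]
    - [0, 0, 0]
  delta_rot:
    - [0, 0, 0]
    - [0, 0, 0]
  hand: [1, 1]

```text
time: 21.12
position: [587.9, -174.3, 66.5]
ee_rot: [3.141, 0.0, 1.569]
ft_force: [-1.3, 0.4, 0.3]
grip_width: -0.2
```

Request:
apply_moves:
  offset:
    - [0, 0, 2]
    - [0, 0, 0]
  delta_rot:
    - [0, 0, 0]
    - [0, 0, 0]
  hand: [1, 1]

```text
time: 21.38
position: [587.6, -174.2, 64.2]
ee_rot: [-3.141, -0.0, 1.569]
ft_force: [-0.1, 0.2, -0.6]
grip_width: -0.2
```

Request:
apply_moves:
  offset:
    - [0, 0, 2]
    - [0, 0, 0]
  delta_rot:
    - [0, 0, 0]
    - [0, 0, 0]
  hand: [1, 1]

```text
time: 21.62
position: [587.6, -174.2, 62.2]
ee_rot: [-3.141, -0.0, 1.569]
ft_force: [0.1, -0.3, -0.1]
grip_width: -0.0
```

Request:
apply_moves:
  offset:
    - [0, 0, 2]
    - [0, 0, 0]
  delta_rot:
    - [0, 0, 0]
    - [0, 0, 0]
  hand: [1, 1]

```text
time: 21.88
position: [587.7, -174.2, 60.3]
ee_rot: [-3.141, -0.0, 1.569]
ft_force: [-0.5, -1.2, 0.8]
grip_width: -0.2
```

Request:
apply_moves:
  offset:
    - [0, 0, 1.5]
    - [0, 0, 0]
  delta_rot:
    - [0, 0, 0]
    - [0, 0, 0]
  hand: [1, 1]

```text
time: 22.12
position: [587.8, -174.2, 58.9]
ee_rot: [-3.141, 0.0, 1.569]
ft_force: [-0.3, 0.2, -0.8]
grip_width: 0.1
```

Request:
apply_moves:
  offset:
    - [0, 0, 1.5]
    - [0, 0, 0]
  delta_rot:
    - [0, 0, 0]
    - [0, 0, 0]
  hand: [1, 1]

```text
time: 22.38
position: [587.7, -174.2, 57.4]
ee_rot: [-3.141, 0.0, 1.569]
ft_force: [-0.4, 0.0, -0.4]
grip_width: -0.2
```

Request:
apply_moves:
  offset:
    - [0, 0, 1.5]
    - [0, 0, 0]
  delta_rot:
    - [0, 0, 0]
    - [0, 0, 0]
  hand: [1, 1]

```text
time: 22.62
position: [587.7, -174.2, 55.8]
ee_rot: [-3.141, -0.0, 1.569]
ft_force: [0.6, -0.3, 0.3]
grip_width: -0.0
```

Request:
apply_moves:
  offset:
    - [0, 0, 1.5]
    - [0, 0, 0]
  delta_rot:
    - [0, 0, 0]
    - [0, 0, 0]
  hand: [1, 1]

```text
time: 22.88
position: [587.7, -174.3, 54.3]
ee_rot: [-3.141, 0.0, 1.569]
ft_force: [-0.1, -0.2, -0.5]
grip_width: 0.2
```

No force at 54.3 mm is suspicious, since the cassette's back should meet me by 68. I'll feel down 2.5 mm more, then back off and look.

Request:
apply_moves:
  offset:
    - [0, 0, 1]
    - [0, 0, 0]
  delta_rot:
    - [0, 0, 0]
    - [0, 0, 0]
  hand: [1, 1]

```text
time: 23.12
position: [587.9, -174.3, 53.6]
ee_rot: [3.141, 0.0, 1.569]
ft_force: [-0.4, 0.1, 1.8]
grip_width: 0.1
```

Request:
apply_moves:
  offset:
    - [0, 0, 1.5]
    - [0, 0, 0]
  delta_rot:
    - [0, 0, 0]
    - [0, 0, 0]
  hand: [1, 1]

```text
time: 23.38
position: [587.9, -174.3, 53.6]
ee_rot: [3.141, 0.001, 1.569]
ft_force: [-2.5, 0.9, 9.8]
grip_width: 0.0
```

Request:
apply_moves:
  offset:
    - [0, 0, -30]
    - [0, 0, -50]
    - [0, 0, -60]
    - [0, -60, -60]
    - [0, -60, -40]
    - [0, -60, 0]
    - [0, 0, 0]
  delta_rot:
    - [0, 0, 0]
    - [0, 0, 0]
    - [0, 0, 0]
    - [0, 0, 0]
    - [0, 0, 0]
    - [0, 0, 0]
    - [0, 0, 0]
  hand: [1, 1, 1, 1, 1, 1, 1]

```text
time: 24.25
position: [426.9, -172.6, 270.4]
ee_rot: [-3.138, -0.002, 1.567]
ft_force: [1.1, -0.3, -0.5]
grip_width: -0.3
```

```bash
python3 - <<'E'
from m import *
shot("side","pics/side5.png");shot("top","pics/top5.png")
a=cv2.imread('pics/side5.png')[245:365,270:390];b=cv2.imread('pics/top5.png')[225:300,305:415]
a=cv2.resize(a,(560,560),interpolation=3);b=cv2.rotate(b,cv2.ROTATE_90_CLOCKWISE);b=cv2.resize(b,None,fx=3.2,fy=5.09*0+3.2,interpolation=3)
c=np.zeros((560,800,3),np.uint8);c[:,:560]=a;c[:b.shape[0],560:560+b.shape[1]]=b[:,:240];cv2.imwrite('pics/c8.png',cv2.convertScaleAbs(c,alpha=1.2))
E
```

```text
(no output)
```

View pics/c8.png

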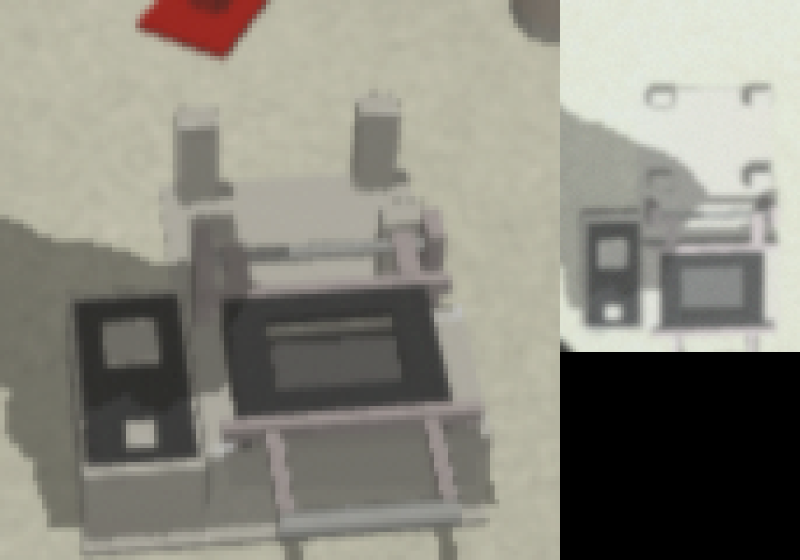

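The contact was firm at z 53.6 (53.5 expected), 9.8 N. In the side view the grey cassette back fills the window at crop (335,360), with only a thin parallel ledge strip at (330,327), as expected for a plate lying flat. The flipper is closed. Next, the start key at (130,342); the small key is at (141,433).

Request:
apply_moves:
  offset:
    - [14, 40, 0]
    - [14, 37, 0]
    - [0, 0, 50]
    - [0, 0, 50]
    - [0, 0, 0]
    - [0, 0, 0]
  delta_rot:
    - [0, 0, 0]
    - [0, 0, 0]
    - [0, 0, 0]
    - [0, 0, 0]
    - [0, 0, 0]
    - [0, 0, 0]
  hand: [1, 1, 1, 1, 1, 1]

```text
time: 25.1
position: [510.5, -146.6, 172.4]
ee_rot: [3.139, 0.001, 1.57]
ft_force: [-0.1, -0.1, 0.7]
grip_width: -0.1
```

Request:
apply_moves:
  offset:
    - [0.5, -6, 50]
    - [0, 0, 40]
    - [0, 0, 20]
    - [0, 0, 0]
    - [0, 0, 0]
  delta_rot:
    - [0, 0, 0]
    - [0, 0, 0]
    - [0, 0, 0]
    - [0, 0, 0]
    - [0, 0, 0]
  hand: [1, 1, 1, 1, 1]

```text
time: 25.72
position: [505.2, -146.7, 63.4]
ee_rot: [3.137, 0.002, 1.569]
ft_force: [0.2, -0.3, 0.0]
grip_width: 0.2
```

Request:
apply_moves:
  offset:
    - [0, 0, 5]
    - [0, 0, 0]
  delta_rot:
    - [0, 0, 0]
    - [0, 0, 0]
  hand: [1, 1]

```text
time: 25.98
position: [503.1, -145.8, 56.4]
ee_rot: [3.141, 0.001, 1.569]
ft_force: [0.2, -0.1, -0.2]
grip_width: 0.0
```

Request:
apply_moves:
  offset:
    - [0, 0, 2]
    - [0, 0, 0]
  delta_rot:
    - [0, 0, 0]
    - [0, 0, 0]
  hand: [1, 1]

```text
time: 26.22
position: [502.5, -145.6, 53.7]
ee_rot: [-3.141, -0.0, 1.569]
ft_force: [0.0, -0.4, 0.1]
grip_width: -0.1
```

Request:
apply_moves:
  offset:
    - [0, 0, 1.5]
    - [0, 0, 0]
  delta_rot:
    - [0, 0, 0]
    - [0, 0, 0]
  hand: [1, 1]

```text
time: 26.48
position: [502.7, -145.6, 52.6]
ee_rot: [3.142, 0.0, 1.569]
ft_force: [-1.7, 0.5, 4.5]
grip_width: 0.2
```

Request:
apply_moves:
  offset:
    - [0, 0, 1]
    - [0, 0, 0]
  delta_rot:
    - [0, 0, 0]
    - [0, 0, 0]
  hand: [1, 1]

```text
time: 26.72
position: [502.7, -145.7, 51.7]
ee_rot: [3.141, 0.0, 1.569]
ft_force: [-2.0, 1.1, 5.7]
grip_width: -0.1
```

Request:
apply_moves:
  offset:
    - [0, 0, 1]
    - [0, 0, 0]
  delta_rot:
    - [0, 0, 0]
    - [0, 0, 0]
  hand: [1, 1]

```text
time: 26.98
position: [502.8, -145.7, 51.2]
ee_rot: [3.141, 0.0, 1.569]
ft_force: [-3.3, 1.5, 9.4]
grip_width: -0.0
```

The key is down: 9.4 N at z 51.2, 2 mm below its rest height. I hold briefly, retract and check.

Request:
apply_moves:
  offset:
    - [0, 0, 0.5]
    - [0, 0, 0]
    - [0, 0, -15]
    - [0, 0, -50]
    - [0, -20, -60]
    - [0, -40, -40]
    - [0, -40, 0]
    - [0, 0, 0]
    - [0, 0, 0]
  delta_rot:
    - [0, 0, 0]
    - [0, 0, 0]
    - [0, 0, 0]
    - [0, 0, 0]
    - [0, 0, 0]
    - [0, 0, 0]
    - [0, 0, 0]
    - [0, 0, 0]
    - [0, 0, 0]
  hand: [1, 1, 1, 1, 1, 1, 1, 1, 1]

```text
time: 28.1
position: [403.4, -145.7, 214.3]
ee_rot: [3.141, 0.0, 1.569]
ft_force: [0.6, 0.2, 0.4]
grip_width: -0.0
```

```bash
python3 - <<'E'
from m import *
shot("side","pics/side6.png")
cv2.imwrite('pics/c9.png',cv2.resize(cv2.imread('pics/side6.png')[140:380,220:450],None,fx=2.5,fy=2.5,interpolation=3))
a=cv2.imread('pics/side5.png').astype(int);b=cv2.imread('pics/side6.png').astype(int)
print(abs(a-b)[275:362,285:385].mean(),manip.get_obs()['ft_force'])
E
```

```text
3.4427203065134098 [-0.1131737  -0.60337513 -0.09282178]
```

View pics/c9.png

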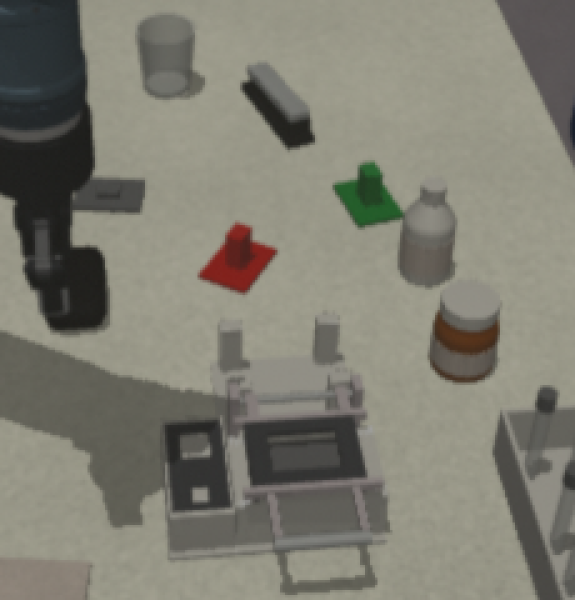

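The flipper is closed with the cassette visible in its window at (305,455). The keys are back up at (195,445) and (200,494), the bystanders look undisturbed, and the robot is clear. I'm handing in.

```bash
python3 -c "
from rig import manip
print(manip.finish_job())"
```

```text
the job is handed in; nothing more can be done
None
```

All the steps were carried out in order, and the job was handed in at about 28 s of the 64 s allowed; no verdict is reported.

- **Cassette in the pocket:** I gripped the tall-block cassette and pressed it in. It reached the floor at TCP z 78.6 (78.7 expected), and the picture showed the plate below both balls.
- **Flipper:** I swung it over by its bar onto a firm stop (12 N), with the bar ending about 150 mm on the far side of the hinge.
- **Cassette in the nest:** I pushed shut fingers through the window until firm contact at z 53.6 (53.5 expected for lying flat), at 9.8 N. The picture agrees with a flat plate under the closed flipper.
- **Start key:** It gave and was fully down, with 9.4 N measured at z 51.2 and 0.5 mm more after that, then I retracted. In the last picture both keys look at rest, the bystanders look undisturbed, and the robot is clear.

**Disagreements:**
- I never saw the roughly 8 N snap past the balls, either going in or coming out. The largest reading was 3.5 N going in, and almost nothing coming out until the nest stop. Either the snap fell between readings, or on the way out the cassette had already left the balls before I pushed. For both steps I relied on the end heights and pictures.
- The two cameras differed by about 3 mm in y, and I used their mean.

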